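Make up a hub kit and an end-cover kit from loose stock

TASK

Make up two kits from the steel parts standing on the bench: put the long sleeve, the ball bearing and the open hex nut in the blue tray with three compartments, and the short sleeve and the hex-headed plug in the blue tray with two, one part to a compartment, in whichever compartment you like. Set each part down on the tray's floor, standing the same way up as it stands now, without dropping it or knocking it over. The pipe elbow is not wanted: leave it, the heat gun and the caliper where they lie.

Things in the scene. Friction and masses are not known exactly. Their poses are not given: they have to be found in the camera images.
- long_sleeve: Long stepped steel sleeve (open tube, bore 32 mm), 100 mm tall: a foot of 50 mm diameter for the lowest 20 mm, above it a plain tube of 40 mm diameter up to the top. About 0.45 kg. Starts upright on the bench. Origin: centre of its underside; z up along its axis.
- short_sleeve: Short stepped steel sleeve of the same pattern, 56 mm tall: a foot of 50 mm diameter for the lowest 20 mm, above it a plain tube of 40 mm diameter up to the top, bore 32 mm. About 0.32 kg. Starts upright on the bench. Origin: centre of its underside; z up along its axis.
- bearing: Steel ball bearing lying flat, 52 mm outside diameter, 20 mm high, bore 25 mm, with the balls showing between its rings. About 0.17 kg. Starts upright on the bench. Origin: centre of its underside; z up along its axis.
- hex_nut: Large open hexagonal steel nut lying flat, 46 mm across flats (53 mm across corners), 36 mm high, with a round through bore of 32 mm. About 0.28 kg. Starts upright on the bench. Origin: centre of its underside; z up along its axis. x is square to one flat (flats every 60 degrees).
- plug: Steel screw plug standing on its threaded end, 50 mm tall: threaded end 33 mm in diameter for the lowest 22 mm, then a round collar of 50 mm diameter from 22 to 28 mm, then a solid hexagonal head, 36 mm across flats (42 mm across corners), from 28 to 50 mm. About 0.26 kg. Starts upright on the bench. Origin: centre of its underside; z up along its axis. x is square to one flat of the head (flats every 60 degrees).
- tray3: Blue plastic kitting tray that stands firm, three equal compartments in one row; 256 x 112 mm, 22 mm high. Compartments 104 mm (tray x) by 80 mm (tray y) inside, walls and dividers 4 mm thick, inner floor 4 mm above the bench, rim 18 mm above that floor. Origin: centre of the underside, at bench level; z up, y along the row; compartment centres at x = 0, y = -84, 0 and +84 mm.
- tray2: Blue plastic kitting tray that stands firm, two equal compartments in one row; 172 x 112 mm, 22 mm high. Compartments 104 mm (tray x) by 80 mm (tray y) inside, walls and dividers 4 mm thick, inner floor 4 mm above the bench, rim 18 mm above that floor. Origin: centre of the underside, at bench level; z up, y along the row; compartment centres at x = 0, y = -42 and +42 mm.
- elbow: Dark 90 degree pipe elbow lying flat among the stock, about 63 x 63 mm seen from above, 38 mm high; not wanted in either kit, stays where it is. Body origin: at bench level, inside the bend, about the middle of its outline; its two arms run along +x and +y.
- heat_gun: Black cordless heat gun lying on its side at the left of the work, about 220 mm long (nozzle to +x), 200 mm wide with handle and battery, 72 mm high; stays where it is. Body origin: at bench level, about the middle of its outline.
- caliper: Digital caliper lying flat at the right of the work, 235 mm long along its x axis, about 85 mm wide at the jaws, 11 mm high; stays where it is. Body origin: at bench level, middle of its beam.
There are look-alikes about, which are no part of the job. What is shaped like the long_sleeve but green or purple is not meant.

How it is judged:
At the end, for the whole second after the job is handed in: Each kit part stands in its own compartment of its tray: centre within 42 mm across and 34 mm along the row of the compartment's centre (anywhere inside passes), underside within 6 mm of the tray floor, same way up within 0.12 rad, let go and still (x of long_sleeve in the frame of tray3 between -0.042 and 0.042 m and z of long_sleeve in the frame of tray3 between 0 and 0.01 m and x of bearing in the frame of tray3 between -0.042 and 0.042 m and z of bearing in the frame of tray3 between 0 and 0.01 m and x of hex_nut in the frame of tray3 between -0.042 and 0.042 m and z of hex_nut in the frame of tray3 between 0 and 0.01 m and ((y of long_sleeve in the frame of tray3 between -0.118 and -0.05 m and y of bearing in the frame of tray3 between -0.034 and 0.034 m and y of hex_nut in the frame of tray3 between 0.05 and 0.118 m) or (y of long_sleeve in the frame of tray3 between -0.118 and -0.05 m and y of bearing in the frame of tray3 between 0.05 and 0.118 m and y of hex_nut in the frame of tray3 between -0.034 and 0.034 m) or (y of long_sleeve in the frame of tray3 between -0.034 and 0.034 m and y of bearing in the frame of tray3 between -0.118 and -0.05 m and y of hex_nut in the frame of tray3 between 0.05 and 0.118 m) or (y of long_sleeve in the frame of tray3 between -0.034 and 0.034 m and y of bearing in the frame of tray3 between 0.05 and 0.118 m and y of hex_nut in the frame of tray3 between -0.118 and -0.05 m) or (y of long_sleeve in the frame of tray3 between 0.05 and 0.118 m and y of bearing in the frame of tray3 between -0.118 and -0.05 m and y of hex_nut in the frame of tray3 between -0.034 and 0.034 m) or (y of long_sleeve in the frame of tray3 between 0.05 and 0.118 m and y of bearing in the frame of tray3 between -0.034 and 0.034 m and y of hex_nut in the frame of tray3 between -0.118 and -0.05 m)) and x of short_sleeve in the frame of tray2 between -0.042 and 0.042 m and z of short_sleeve in the frame of tray2 between 0 and 0.01 m and x of plug in the frame of tray2 between -0.042 and 0.042 m and z of plug in the frame of tray2 between 0 and 0.01 m and ((y of short_sleeve in the frame of tray2 between -0.076 and -0.008 m and y of plug in the frame of tray2 between 0.008 and 0.076 m) or (y of short_sleeve in the frame of tray2 between 0.008 and 0.076 m and y of plug in the frame of tray2 between -0.076 and -0.008 m)) and angle between each of long_sleeve, bearing, hex_nut, short_sleeve, plug's own z axis and vertical below 0.12 rad and linear speed of each of long_sleeve, bearing, hex_nut, short_sleeve, plug below 0.02 m/s); the robot touches nothing.
It fails at once if one of the five parts is dropped or thrown: it moves faster than 0.7 m/s while the fingers do not touch it (a fall of more than about 25 mm) ((linear speed of long_sleeve above 0.7 m/s and contact force between long_sleeve and the fingers below 0.05 N) or (linear speed of bearing above 0.7 m/s and contact force between bearing and the fingers below 0.05 N) or (linear speed of hex_nut above 0.7 m/s and contact force between hex_nut and the fingers below 0.05 N) or (linear speed of short_sleeve above 0.7 m/s and contact force between short_sleeve and the fingers below 0.05 N) or (linear speed of plug above 0.7 m/s and contact force between plug and the fingers below 0.05 N)).
It fails at once if one of the five parts is knocked over: it tips by more than 1 rad (angle between any of long_sleeve, bearing, hex_nut, short_sleeve, plug's own z axis and vertical above 1 rad).
It fails at once if the elbow, the heat gun or the caliper is moved by more than 20 mm (distance of any of elbow, heat_gun, caliper from where it was at the start of the episode above 0.02 m).
It also fails if it takes over 131 s, if anything falls off the work surface, if the arm or the gripper's body presses on something with over 40 N, if the wrist force passes 120 N, or if a joint passes its speed limit or range.

ROBOT

A 7-joint arm with a two-finger parallel gripper is mounted at the origin on the work surface. World frame = base frame: x ahead of the robot, y to its left, z up, the work surface at z = 0. Lengths are in m, angles in rad, forces in N, time in s.
With the tool pointing down it reaches from about 0.425 to 0.875 m from the base axis. Payload 8.4 kg.
Tool frame: the origin (TCP) lies at the very end of the fingers, on their centre line; the grasp point (between the pads) lies 19 mm behind it; z points along the fingers, y is the line along which they close (so a half turn about z gives the same grasp; the last joint's range is limited). The gripper opens to 85 mm and grips with 20 to 120 N. Pads are 22 mm wide; open, the fingers measure 114 mm over their backs; the gripper's body (76 mm by 85 mm) begins 54 mm behind the grasp point. The pads swing forward as they close: fully open they stand 13 mm farther back than shut.
Start: joints at [1.018, 0.333, 0.04, 1.465, -0.013, 1.343, -0.059], TCP at [0.285, -0.584, 0.207] pointing down, gripper open.
Joint ranges: [-2.58, 2.58], [-0.38, 2.09], [-1.3, 1.39], [0.25, 2.4], [-1.5, 4.64], [0.08, 2.09], [-2.65, 2.65]. Speed limits (rad/s): [2.22, 2.22, 2.79, 2.79, 3.14, 3.14, 3.14].

INTERFACE

Orientations are given as a unit quaternion [w, x, y, z].
In Python, from cell import env, vision, nets gives the robot as it stands.
- The arm moves only by the tool drive_tool, never from a script. Its argument "motion" is a list that holds one entry, the list of rows, each a list of 6 numbers: the shift along the tool's x, y, z in mm, then the turn, a rotation vector about the tool's x, y, z in degrees. In form: [[[tx, ty, tz, rx, ry, rz], ...]]. A call has exactly 8 rows; each row is the pose to reach, as a shift and turn from the pose commanded when the call began, along the tool's axes at that moment; what a row does not reach only later rows make up. A row lasts 1/12 s, in which the tool goes at most 41.7 mm and 7.16 degrees, less where a joint would pass 70% of its speed; a pose out of reach is approached as far as the arm can. A call with a gripper value outside its range is refused whole. "hand" is the opening, from -1 (shut) to 1 (fully open), set as the call begins (left out, the last holds). The fingers move at their own pace and stop on an object; "newtons" is the grip in N (left out, the last holds). Time passes only in rows, so rows that repeat a pose let the fingers close, or fill a call up. It gives the time, the measured TCP pose, the force, the opening and the grip force at its end, in the units of the state.
- env.get_obs(): the state, without advancing time (a new reading comes with each control period).
- vision.capture(name): name is "side" or "top"; returns (picture, depth): 384x512x3 uint8, blue, green, red; 384x512 float32, m along the optical axis (not along the pixel's ray), 0 where there is no reading.
- vision.get_calibration(name): a dict with "fx", "fy", "cx", "cy" (pixels), "k1" (the pictures are not rectified: a ray, as slopes to the right and down, at radius r is drawn at 1 + k1 r^2 times it, then the intrinsics apply), "camera_from_world" (4x4, takes a point from world to camera coordinates). Camera axes: x right, y down, z forward; pixel columns grow to the right and rows downward; lengths in m; the calibration is good to about 2 mm. A picture is of the moment at which its call begins. get_calibration takes no time and is no camera call.
- env.job_done(): hands the job in; it is judged then, once.
Trained networks look in the newest picture that a camera, given by its name, has taken for a name from the list of things; names that differ only in an ending like _2 or _b are one class to them, and where a whole thing is asked for, a point or a joint stands for the part that bears it (a point fixed in the world has none). Each returns a list of dicts, best first, with "score" (0 to 1); they miss things now and then, are a little off and sometimes report something else, mostly with a low value. They report only what shows in the picture. A call takes as long as a camera call. They do not tell look-alikes from the thing itself.
- nets.search_frame(camera, name): "position" ([x, y, z] in m, in world coordinates, good to about 4 mm: the middle of the surface that is visible of it).
- nets.trace(camera, name): "region" (384x512 bool, what is visible of it).
- nets.spot_point(camera, name): "position" ([x, y, z] in m, in world coordinates, good to about 4 mm: a listed point, or the origin of a listed thing).
The state is a dict: "time": time; "joints": joint angles; "qd": joint speeds; "tau": joint torques, N m; "ee_pos": TCP position; "orientation": TCP orientation; "force": force on the tool from outside, world axes, zero at the start; "torque": the same for the moment, N m; "grip_width": opening from 0.0 (shut) to 1.0 (fully open); "grip_force": force on a finger pad.
Only numpy, scipy, OpenCV 4.12 (cv2) and the standard library are available. Lean on these libraries where they do the work, as an engineer would, in place of code of your own. Each camera call takes 0.05 s, during which the arm holds its last target. There are 200 camera calls.

## Working session

There is one attempt and no reset: what is moved stays moved. The work goes in short steps, Python scripts to look and compute and a tool call to move; the robot and the scene stay as the last step left them, time stands still between calls to the robot, and variables do not carry over. Pictures are saved under pics/ and viewed, at most 14 in all, crops included, and the job is handed in when it is done.

Besides the shell and the picture viewer there is one more tool, called as name(argument=value, ...) on one line, values as JSON. drive_tool: Moves the arm, as the interface text tells. Its arguments: {"type":"object","properties":{"motion":{"type":"array"},"hand":{"type":"number"},"newtons":{"type":"number"}},"required":["motion"]}

```bash
mkdir -p pics; ls; cat > h.py <<'E'
import numpy as np, cv2
from cell import env, vision, nets
def snap(c,fn=None):
    im,d=vision.capture(c)
    if fn: cv2.imwrite(fn,im)
    return im,d
def cloud(c,d):
    k=vision.get_calibration(c); v,u=np.mgrid[0:384,0:512].astype(float)
    K=np.array([[k['fx'],0,k['cx']],[0,k['fy'],k['cy']],[0,0,1]])
    p=cv2.undistortPoints(np.stack([u.ravel(),v.ravel()],1)[:,None],K,np.array([k['k1'],0,0,0.]))[:,0]
    z=d.ravel(); P=np.c_[p*z[:,None],z,np.ones_like(z)]
    W=P@np.linalg.inv(np.array(k['camera_from_world'])).T
    W=W[:,:3].reshape(384,512,3); W[d==0]=np.nan; return W
E
python3 - <<'E'
from h import *
W={}
for c in ['top','side']:
    im,d=snap(c,f'pics/{c}0.png'); W[c]=cloud(c,d); np.save(f'{c}0.npy',W[c])
    for n in ['long_sleeve','short_sleeve','bearing','hex_nut','plug','tray3','tray2','elbow','heat_gun','caliper']:
        for r in nets.search_frame(c,n)[:4]: print(c,n,'F',np.round(r['position'],3),round(r['score'],2))
        for r in nets.spot_point(c,n)[:4]: print(c,n,'S',np.round(r['position'],3),round(r['score'],2))
o=env.get_obs(); print(o['time'],o['ee_pos'],o['orientation'])
E
```

```text
pics
top long_sleeve F [ 0.263 -0.235  0.052] 0.56
top long_sleeve F [ 0.286 -0.432  0.057] 0.56
top long_sleeve F [ 0.454 -0.171  0.054] 0.48
top long_sleeve S [ 0.288 -0.439 -0.   ] 0.7
top long_sleeve S [ 0.213 -0.329  0.   ] 0.65
top long_sleeve S [ 0.261 -0.24   0.003] 0.45
top long_sleeve S [ 0.453 -0.171  0.   ] 0.43
top short_sleeve S [ 0.444  0.291 -0.   ] 0.47
top short_sleeve S [0.605 0.165 0.001] 0.38
top short_sleeve S [ 0.472 -0.497  0.002] 0.23
top bearing F [0.445 0.068 0.024] 0.52
top bearing F [0.444 0.289 0.03 ] 0.37
top bearing F [0.609 0.164 0.003] 0.17
top bearing S [0.449 0.066 0.002] 0.48
top hex_nut S [ 0.432 -0.062 -0.003] 0.4
top plug F [0.451 0.18  0.055] 0.71
top plug S [ 0.449  0.183 -0.001] 0.45
top tray3 F [0.606 0.164 0.003] 0.84
top tray3 F [ 0.602 -0.166  0.005] 0.83
top tray3 S [ 0.607  0.165 -0.003] 0.9
top tray3 S [ 0.6   -0.159  0.001] 0.56
top tray2 F [0.606 0.164 0.003] 0.84
top tray2 F [ 0.602 -0.166  0.005] 0.83
top tray2 S [ 0.607  0.165 -0.003] 0.9
top tray2 S [ 0.6   -0.159  0.001] 0.56
top elbow F [ 0.442 -0.29   0.034] 0.52
top elbow S 
[... 1151 characters left out ...]
7 0.165 0.003] 0.68
side tray3 S [ 0.6   -0.161 -0.001] 0.89
side tray3 S [ 0.606  0.161 -0.001] 0.74
side tray3 S [ 0.482  0.489 -0.004] 0.41
side tray2 F [ 0.601 -0.155  0.006] 0.7
side tray2 F [0.607 0.165 0.003] 0.68
side tray2 S [ 0.6   -0.161 -0.001] 0.89
side tray2 S [ 0.606  0.161 -0.001] 0.74
side tray2 S [ 0.482  0.489 -0.004] 0.41
side elbow S [ 0.45  -0.289 -0.   ] 0.46
side elbow S [0.447 0.288 0.002] 0.29
side heat_gun F [0.47  0.549 0.056] 0.69
side heat_gun S [ 0.482  0.491 -0.005] 0.7
side caliper F [ 0.503 -0.495  0.012] 0.53
side caliper S [ 0.472 -0.493  0.003] 0.63
2.1 [ 0.28491456 -0.58419296  0.20661514] [-1.55060199e-05  9.74369571e-01  2.24953195e-01 -5.49749476e-06]
```

View pics/top0.png

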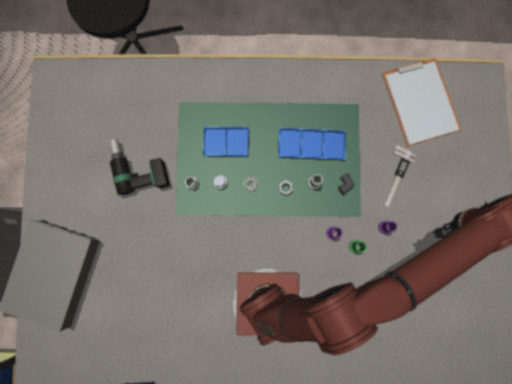

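View pics/side0.png

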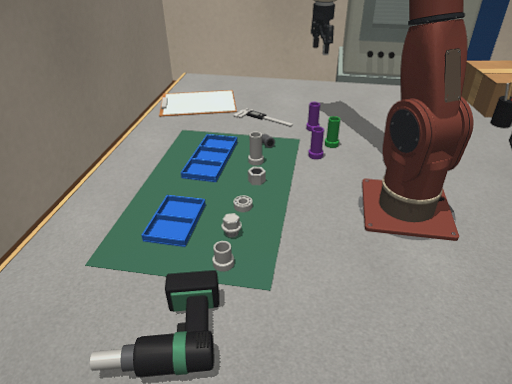

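The top view shows the trays at (227,142) with two compartments and (312,145) with three. The row of parts, left to right, is short sleeve (192,183), plug (220,182), bearing (251,184), nut (286,187), long sleeve (316,181) and elbow (346,184). What could be taken for the long sleeve: purple at (334,233) and (388,227), green at (358,247). I choose the steel one at (316,181). In the side view it is at (256,147).

```bash
python3 - <<'E'
from h import *
ims={c:cv2.imread(f'pics/{c}0.png') for c in['top','side']}; W={c:np.load(f'{c}0.npy') for c in ims}
est=dict(long=(.455,-.174,.1),short=(.446,.289,.056),bearing=(.446,.068,.02),nut=(.431,-.061,.036),plug=(.449,.183,.05),elbow=(.45,-.286,.038))
for n,(x,y,h) in est.items():
    for c in W:
        w=W[c].reshape(-1,3); m=(np.hypot(w[:,0]-x,w[:,1]-y)<.045)&(w[:,2]>.008)
        p=w[m]; t=p[p[:,2]>h-.008]
        r=cv2.minAreaRect(t[:,:2].astype(np.float32)*1000) if len(t)>4 else None
        f=lambda q:(np.round(np.r_[q[:,:2].min(0),q[:,:2].max(0)],3) if len(q) else None)
        print(n,c,len(p),round(float(p[:,2].max()),3),'top',len(t),f(t),'all',f(p),'mid',np.round((p[:,:2].min(0)+p[:,:2].max(0))/2,3))
for c in W:
    hsv=cv2.cvtColor(ims[c],cv2.COLOR_BGR2HSV); m=(cv2.inRange(hsv,(105,150,80),(125,255,255))>0)
    for s in(1,-1):
        w=W[c]; q=w[m&(w[...,1]*s>.03)&(abs(w[...,1])<.35)&(w[...,0]>.5)&(w[...,0]<.7)]
        print(c,s,len(q),cv2.minAreaRect(q[:,:2].astype(np.float32)*1000))
a=cv2.resize(ims['top'][165:205,172:362],None,fx=4,fy=4,interpolation=2)
b=cv2.resize(ims['side'][130:275,195:295],None,fx=2.9,fy=2.9,interpolation=2)
cv=np.zeros((590,770,3),np.uint8); cv[:160,:760]=a; cv[165:165+b.shape[0],:b.shape[1]]=b
k=cv2.resize(ims['side'][160:190,240:275],None,fx=10,fy=10,interpolation=2); cv[165:465,300:650]=k
cv2.imwrite('pics/crop0.png',cv)
E
```

```text
long top 164 0.111 top 40 [ 0.433 -0.194  0.473 -0.157] all [ 0.418 -0.214  0.494 -0.131] mid [ 0.456 -0.172]
long side 395 0.104 top 70 [ 0.431 -0.194  0.468 -0.152] all [ 0.425 -0.195  0.473 -0.144] mid [ 0.449 -0.17 ]
short top 134 0.066 top 41 [0.426 0.268 0.465 0.305] all [0.406 0.248 0.482 0.331] mid [0.444 0.29 ]
short side 499 0.059 top 144 [0.423 0.27  0.462 0.31 ] all [0.418 0.27  0.467 0.315] mid [0.442 0.292]
bearing top 144 0.031 top 116 [0.419 0.04  0.487 0.097] all [0.404 0.025 0.487 0.097] mid [0.446 0.061]
bearing side 227 0.025 top 199 [0.417 0.04  0.469 0.095] all [0.416 0.04  0.469 0.095] mid [0.442 0.068]
nut top 123 0.044 top 81 [ 0.406 -0.091  0.455 -0.046] all [ 0.386 -0.096  0.474 -0.017] mid [ 0.43  -0.057]
nut side 256 0.04 top 127 [ 0.402 -0.086  0.454 -0.037] all [ 0.402 -0.086  0.454 -0.037] mid [ 0.428 -0.062]
plug top 159 0.06 top 86 [0.432 0.158 0.47  0.195] all [0.411 0.145 0.487 0.221] mid [0.449 0.183]
plug side 339 0.054 top 163 [0.429 0.161 0.467 0.201] all [0.424 0.161 0.472 0.207] mid [0.448 0.184]
elbow top 228 0.05 top 142 [ 0.408 -0.32   0.484 -0.267] all [ 0.405 -0.329  0.492 -0.244] mid [ 0.449 -0.286]
elbow side 124 0.041 top 50 [ 0.409 -0.309  0.452 -0.263] all [ 0.406 -0.309  0.452 -0.258] mid [ 0.429 -0.284]
top 1 232 ((603.3921508789062, 159.18487548828125), (166.3558807373047, 107.12212371826172), 89.83080291748047)
top -1 1637 ((598.836181640625, -167.94647216796875), (250.6077880859375, 110.41362762451172), 87.38792419433594)
side 1 2069 ((611.526123046875, 164.18502807617188), (176.8260040283203, 127.48365783691406), 89.24435424804688)
side -1 1590 ((605.240234375, -164.3956298828125), (262.2006530761719, 128.6285858154297), 88.12261962890625)
```

View pics/crop0.png

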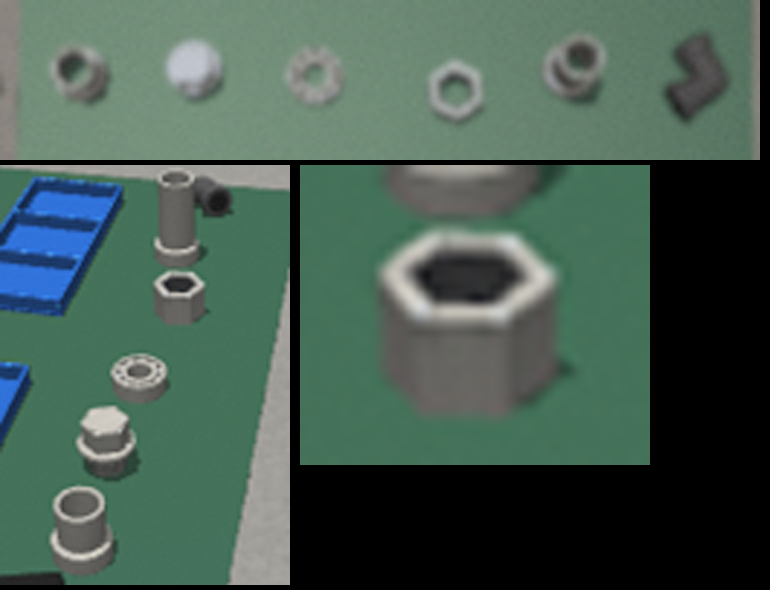

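The crop confirms the steel long sleeve and the elbow behind it. The nut shows corners towards ±x (top crop 455,90), so its flats face ±y and ±30° from x. First I go above the long sleeve.

```bash
cat > g.py <<'E'
import sys; from h import *
from scipy.spatial.transform import Rotation as R
# g.py x y z psi_deg (tool x heading; closing line = psi-90), several targets separated by ','
o=env.get_obs(); w,x,y,z=o['orientation']; T=R.from_quat([x,y,z,w])
print('t',round(o['time'],2),'pos',np.round(o['ee_pos'],4),'psi',round(float(np.degrees(np.arctan2(T.as_matrix()[1,0],T.as_matrix()[0,0]))),1),'tilt',round(float(np.degrees(np.arccos(-T.as_matrix()[2,2]))),2),'w',round(float(o['grip_width']),3),'gf',o['grip_force'],'F',np.round(o['force'],1),'j7',np.round(o['joints'][6],2))
for t in ' '.join(sys.argv[1:]).split(','):
    if not t.strip(): continue
    X,Y,Z,p=map(float,t.split()); p=np.radians(p); c,s=np.cos(p),np.sin(p)
    G=R.from_matrix([[c,s,0],[s,-c,0],[0,0,-1]])
    print(t,'->',np.round(T.inv().apply(np.array([X,Y,Z])-o['ee_pos'])*1000,1),np.round(np.degrees((T.inv()*G).as_rotvec()),1))
E
python3 g.py .452 -.174 .2 90
```

```text
t 2.1 pos [ 0.2849 -0.5842  0.2066] psi 26.0 tilt 0.0 w 0.998 gf 0.0 F [-1.1 -0.2 -0.2] j7 -0.06
.452 -.174 .2 90 -> [ 330.  -295.4    6.6] [ -0.  -0. -64.]
```

drive_tool(motion=[[[30,-27,0,0,0,-6],[60,-53,0,0,0,-12],[90,-80,0,0,0,-18],[119,-107,0,0,0,-24],[149,-133,0,0,0,-30],[179,-160,0,0,0,-36],[209,-187,0,0,0,-41],[238,-213,0,0,0,-46]]], hand=1)

```text
time: 2.77
ee_pos: [0.4059, -0.2864, 0.2069]
orientation: [0.0, 0.808, 0.59, -0.0]
force: [0.6, 0.4, 0.5]
grip_width: 1.007
grip_force: 0.0
```

```bash
python3 g.py .452 -.174 .2 90,.452 -.174 .12 90
```

```text
t 2.77 pos [ 0.4059 -0.2864  0.2069] psi 72.3 tilt 0.04 w 1.007 gf 0.0 F [0.6 0.4 0.5] j7 0.21
.452 -.174 .2 90 -> [121.1   9.7   6.9] [  0.    0.  -17.7]
.452 -.174 .12 90 -> [121.1   9.6  86.9] [  0.    0.  -17.7]
```

drive_tool(motion=[[[40,3,10,0,0,-6],[80,6,20,0,0,-12],[121,10,30,0,0,-18],[121,10,60,0,0,-18],[121,10,90,0,0,-18],[121,10,120,0,0,-18],[121,10,145,0,0,-18],[121,10,157,0,0,-18]]])

```text
time: 3.43
ee_pos: [0.4506, -0.1757, 0.0466]
orientation: [-0.002, 0.707, 0.707, -0.001]
force: [-0.9, -0.1, -0.6]
grip_width: 1.002
grip_force: 0.0
```

drive_tool(motion=[[[0,0,0,0,0,0],[0,0,0,0,0,0],[0,0,0,0,0,0],[0,0,0,0,0,0],[0,0,0,0,0,0],[0,0,0,0,0,0],[0,0,0,0,0,0],[0,0,0,0,0,0]]], hand=-1, newtons=50)

```text
time: 4.1
ee_pos: [0.4534, -0.1769, 0.0513]
orientation: [0.001, 0.707, 0.707, 0.0]
force: [-1.5, -0.7, 4.7]
grip_width: 0.447
grip_force: 50.0
```

```bash
python3 - <<'E'
from h import *
snap('side','pics/s1.png'); im=cv2.imread('pics/s1.png')
cv2.imwrite('pics/s1c.png',cv2.resize(im[60:260,170:370],None,fx=2.5,fy=2.5))
E
python3 g.py .6 -.246 .15 90
```

```text
t 4.15 pos [ 0.4534 -0.1769  0.0514] psi 90.0 tilt 0.15 w 0.451 gf 49.97494272887707 F [-1.5  0.4  5.8] j7 0.21
.6 -.246 .15 90 -> [-69.2 146.9 -98.2] [ 0.1  0.1 -0. ]
```

View pics/s1c.png

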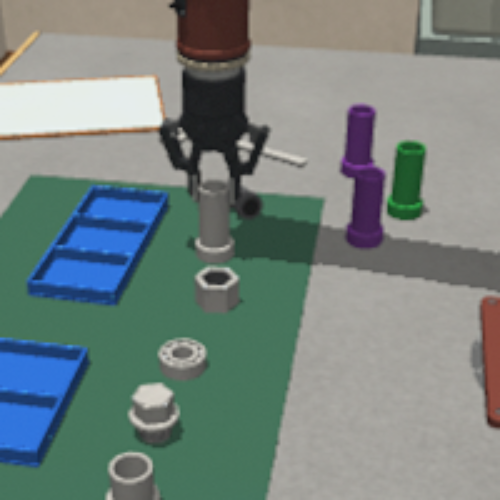

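The fingers hold the sleeve at crop (215,190); the opening (38 mm) fits its 40 mm tube. Now I carry it to the −y end compartment of tray3.

drive_tool(motion=[[[0,0,-20,0,0,0],[-4,8,-45,0,0,0],[-18,38,-50,0,0,0],[-36,74,-50,0,0,0],[-54,110,-50,0,0,0],[-67,137,-50,0,0,0],[-71,145,-50,0,0,0],[-71,145,-40,0,0,0]]])

```text
time: 4.82
ee_pos: [0.6002, -0.2488, 0.0911]
orientation: [0.002, 0.707, 0.707, 0.001]
force: [0.8, 0.1, -2.7]
grip_width: 0.447
grip_force: 52.7
```

drive_tool(motion=[[[0,0,8,0,0,0],[0,0,16,0,0,0],[0,0,24,0,0,0],[0,0,29,0,0,0],[0,0,32,0,0,0],[0,0,34,0,0,0],[0,0,34,0,0,0],[0,0,34,0,0,0]]])

```text
time: 5.48
ee_pos: [0.5976, -0.2475, 0.0561]
orientation: [0.0, 0.707, 0.707, 0.0]
force: [0.1, 0.3, -4.2]
grip_width: 0.45
grip_force: 52.7
```

```bash
python3 - <<'E'
from h import *
im,_=snap('side','pics/s2.png')
cv2.imwrite('pics/s2c.png',cv2.resize(im[60:260,120:320],None,fx=2.5,fy=2.5))
E
python3 g.py .429 -.062 .15 60
```

```text
t 5.53 pos [ 0.5976 -0.2475  0.056 ] psi 90.0 tilt 0.04 w 0.449 gf 52.701518051326275 F [ 0.4 -0.3 -4.7] j7 0.2
.429 -.062 .15 60 -> [ 185.5 -168.6  -94.2] [ 0.  0. 30.]
```

View pics/s2c.png

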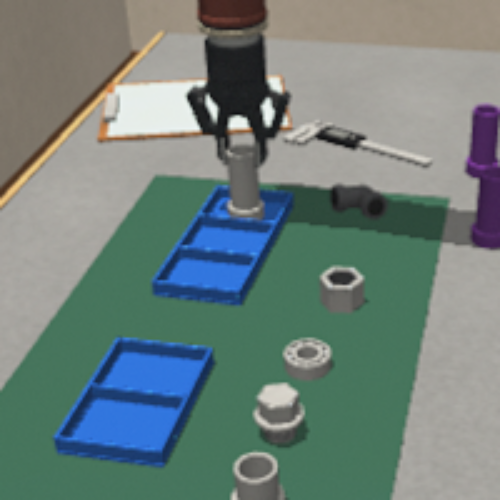

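The sleeve hangs over the far compartment at crop (245,205), still carried. I lower it the last 2 mm, release and rise.

drive_tool(motion=[[[0,0,0.5,0,0,0],[0,0,1,0,0,0],[0,0,1.5,0,0,0],[0,0,2,0,0,0],[0,0,2,0,0,0],[0,0,2,0,0,0],[0,0,2,0,0,0],[0,0,2,0,0,0]]])

```text
time: 6.2
ee_pos: [0.5978, -0.2476, 0.0555]
orientation: [0.001, 0.707, 0.707, 0.0]
force: [-5.4, 1.3, 10.2]
grip_width: 0.451
grip_force: 54.2
```

drive_tool(motion=[[[0,0,0,0,0,0],[0,0,0,0,0,0],[0,0,0,0,0,0],[0,0,0,0,0,0],[0,0,0,0,0,0],[0,0,-25,0,0,0],[0,0,-60,0,0,0],[0,0,-95,0,0,0]]], hand=0.7)

```text
time: 6.87
ee_pos: [0.5966, -0.2471, 0.1487]
orientation: [-0.001, 0.707, 0.707, -0.0]
force: [1.0, 0.3, 0.2]
grip_width: 0.851
grip_force: 0.0
```

```bash
python3 g.py .429 -.062 .10 60,.429 -.062 .012 60; python3 - <<'E'
from h import *
im,d=snap('side'); W=cloud('side',d)
cv2.imwrite('pics/s3c.png',np.hstack([cv2.resize(im[195:245,210:260],(400,400),interpolation=2),cv2.resize(im[160:190,240:275],(400,400),interpolation=2)]))
w=W.reshape(-1,3)
q=w[(np.hypot(w[:,0]-.598,w[:,1]+.248)<.04)&(w[:,2]>.03)&(w[:,2]<.11)]
print(len(q),q.min(0),q.max(0))
E
```

```text
t 6.87 pos [ 0.5966 -0.2471  0.1487] psi 90.0 tilt 0.15 w 0.851 gf 0.0 F [1.  0.3 0.2] j7 0.23
.429 -.062 .10 60 -> [ 185.  -167.4   49.3] [-0.1 -0.  30. ]
.429 -.062 .012 60 -> [ 184.9 -167.2  137.3] [-0.1 -0.  30. ]
289 [ 0.5740687  -0.26627245  0.03001798] [ 0.61422797 -0.22083723  0.10724   ]
```

View pics/s3c.png

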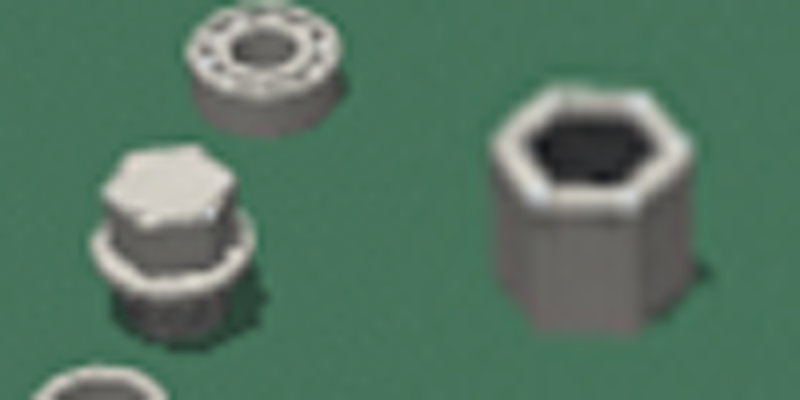

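The sleeve stands in its compartment (cloud top 0.107 m). The crop shows the plug head's corners near (103,190) and (235,180), and the nut's near (493,147) and (692,150). I compute their yaws from these.

```bash
python3 - <<'E'
from h import *
k=vision.get_calibration('side'); K=np.array([[k['fx'],0,k['cx']],[0,k['fy'],k['cy']],[0,0,1]]); C=np.linalg.inv(np.array(k['camera_from_world']))
def f(px,h):
    p=cv2.undistortPoints(np.array(px,float)[:,None],K,np.array([k['k1'],0,0,0.]))[:,0]
    r=np.c_[p,np.ones(len(p))]@C[:3,:3].T; return (C[:3,3]+r*((h-C[2,3])/r[:,2])[:,None])[:,:2]
for n,px,h in [('plug',[(210+x/8,195+y/8) for x,y in [(103,190),(130,152),(205,147),(235,180),(220,218),(140,224)]],.05),
 ('nut',[(240+x/11.43,160+y/13.33) for x,y in [(493-400,147),(560-400,90),(645-400,95),(692-400,150),(638-400,205),(540-400,200)]],.036)]:
    q=f(px,h); c=q.mean(0); e=q-c; a=np.degrees(np.angle(np.sum(np.exp(6j*np.arctan2(e[:,1],e[:,0])))))/6
    print(n,c,'r',np.hypot(*e.T).round(4),'corner yaw mod 60',a)
E
```

```text
plug [0.44709503 0.18102747] r [0.0215 0.0216 0.0208 0.0196 0.0223 0.0207] corner yaw mod 60 17.593499407815695
nut [ 0.42609178 -0.06237945] r [0.0266 0.0258 0.0255 0.0255 0.026  0.0255] corner yaw mod 60 6.353272909020256
```

drive_tool(motion=[[[25,-23,0,0,0,3],[51,-47,0,0,0,7],[77,-70,0,0,0,11],[103,-94,0,0,0,14],[129,-118,10,0,0,18],[155,-142,20,0,0,22],[175,-160,30,0,0,24],[185,-169,45,0,0,24]]])

```text
time: 7.58
ee_pos: [0.4269, -0.0602, 0.1039]
orientation: [0.001, 0.839, 0.544, 0.0]
force: [1.1, 0.3, 0.7]
grip_width: 0.848
grip_force: 0.0
```

drive_tool(motion=[[[0,0,15,0,0,0],[0,0,35,0,0,0],[0,0,55,0,0,0],[0,0,70,0,0,0],[0,0,82,0,0,0],[0,0,89,0,0,0],[0,0,92,0,0,0],[0,0,92,0,0,0]]])

```text
time: 8.25
ee_pos: [0.4282, -0.0623, 0.0113]
orientation: [-0.0, 0.839, 0.545, -0.0]
force: [-0.6, 0.5, 1.1]
grip_width: 0.849
grip_force: 0.0
```

```bash
python3 g.py .428 -.062 .010 66
```

```text
t 8.25 pos [ 0.4282 -0.0623  0.0113] psi 66.0 tilt 0.04 w 0.849 gf 0.0 F [-0.6  0.5  1.1] j7 -0.44
.428 -.062 .010 66 -> [ 0.2 -0.3  1.3] [-0. -0.  0.]
```

drive_tool(motion=[[[0,0,0,0,0,0],[0,0,0,0,0,0],[0,0,0,0,0,0],[0,0,0,0,0,0],[0,0,0,0,0,0],[0,0,0,0,0,0],[0,0,0,0,0,0],[0,0,0,0,0,0]]], hand=-1, newtons=50)

```text
time: 8.92
ee_pos: [0.4284, -0.0624, 0.0117]
orientation: [0.0, 0.839, 0.545, 0.0]
force: [0.2, 0.4, -0.4]
grip_width: -0.001
grip_force: 0.0
```

```bash
python3 g.py .604 -.08 .062 88,.604 -.08 .016 88
```

```text
t 8.92 pos [ 0.4284 -0.0624  0.0117] psi 66.0 tilt 0.0 w -0.001 gf 0.0 F [ 0.2  0.4 -0.4] j7 -0.44
.604 -.08 .062 88 -> [ 55.4 167.6 -50.3] [  0.  -0. -22.]
.604 -.08 .016 88 -> [ 55.4 167.6  -4.3] [  0.  -0. -22.]
```

```bash
python3 - <<'E'
from h import *
im,d=snap('side')
cv2.imwrite('pics/s4c.png',cv2.resize(im[100:220,180:330],None,fx=5,fy=5,interpolation=2))
E
```

```text
(no output)
```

View pics/s4c.png

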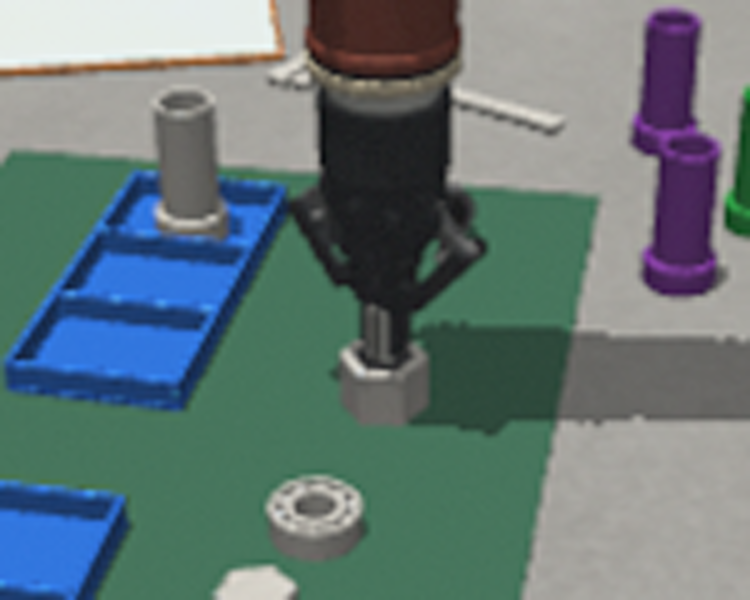

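The picture shows the shut fingers apparently standing in the nut's bore at crop (385,350), and the nut seems upright. I measure the nut before acting.

```bash
python3 - <<'E'
from h import *
im,d=snap('side'); W=cloud('side',d)
m=np.zeros((384,512),bool)
w=W.reshape(-1,3); pm=(np.hypot(w[:,0]-.428,w[:,1]+.062)<.06)&(w[:,2]>.004)&(w[:,2]<.055)
g=im.reshape(-1,3).mean(1)
p=w[pm&(g>85)]; print('bright',len(p),p.min(0).round(4),p.max(0).round(4))
p2=p[p[:,2]<.045]; print(len(p2),p2.min(0).round(4),p2.max(0).round(4))
q=w[pm&(g<85)&(w[:,2]>.01)]; print('dark',len(q),q.min(0).round(4),q.max(0).round(4))
for r in nets.spot_point('side','hex_nut'): print(r['position'],r['score'])
for z in np.arange(.006,.054,.006):
    s=w[pm&(w[:,2]>z)&(w[:,2]<z+.006)]; 
    if len(s): print(round(z,3),len(s),s.min(0)[:2].round(3),s.max(0)[:2].round(3))
im,d=snap('top')
cv2.imwrite('pics/t1c.png',cv2.resize(im[110:220,240:370],None,fx=5,fy=5,interpolation=2))
E
```

```text
bright 213 [ 0.3824 -0.0765  0.004 ] [ 0.4842 -0.0125  0.052 ]
210 [ 0.3824 -0.0765  0.004 ] [ 0.4842 -0.0125  0.0419]
dark 68 [ 0.402  -0.0824  0.0125] [ 0.4542 -0.0477  0.0541]
[0.4281, -0.0589, 0.0001] 0.62
0.006 30 [ 0.403 -0.067] [ 0.461 -0.037]
0.012 28 [ 0.402 -0.082] [ 0.454 -0.039]
0.018 41 [ 0.403 -0.082] [ 0.454 -0.038]
0.024 40 [ 0.402 -0.079] [ 0.454 -0.037]
0.03 43 [ 0.402 -0.077] [ 0.454 -0.04 ]
0.036 45 [ 0.402 -0.08 ] [ 0.45  -0.038]
0.042 11 [ 0.411 -0.065] [ 0.438 -0.052]
0.048 18 [ 0.411 -0.066] [ 0.438 -0.05 ]
```

View pics/t1c.png

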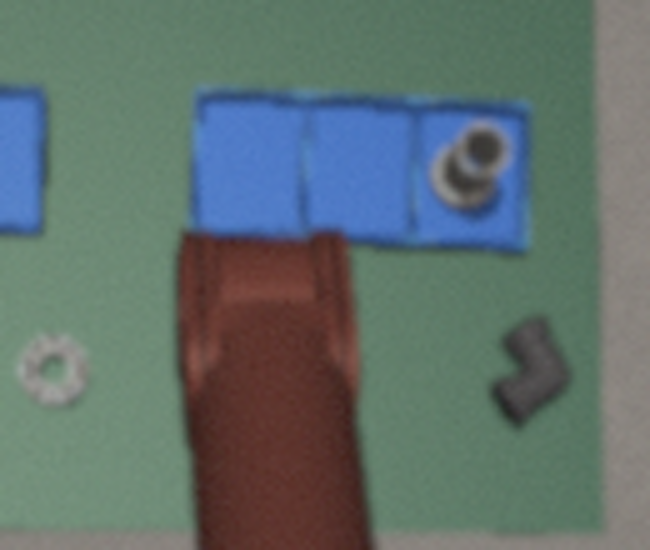

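The nut hasn't moved and still stands upright. The shut fingers (27 mm wide) sit freely in its bore, so the open fingertips must have been above its rim. I lift, open part way and measure how far the tips sit behind the TCP.

drive_tool(motion=[[[0,0,-15,0,0,0],[0,0,-40,0,0,0],[0,0,-70,0,0,0],[0,0,-70,0,0,0],[0,0,-70,0,0,0],[0,0,-70,0,0,0],[0,0,-70,0,0,0],[0,0,-70,0,0,0]]])

```text
time: 9.78
ee_pos: [0.4276, -0.0623, 0.0806]
orientation: [-0.001, 0.839, 0.545, -0.001]
force: [0.5, -1.5, 0.7]
grip_width: -0.003
grip_force: 0.0
```

```bash
cat > tip.py <<'E'
from h import *
o=env.get_obs(); t=o['ee_pos']; im,d=snap('side'); W=cloud('side',d); w=W.reshape(-1,3)
p=w[(np.hypot(w[:,0]-t[0],w[:,1]-t[1])<.07)&(w[:,2]>.048)]
print(t,o['grip_width'],o['force'],'lowest rel TCP',np.sort(p[:,2]-t[2])[:12].round(4))
for z in np.arange(-.008,.04,.006):
    s=p[(p[:,2]-t[2]>z)&(p[:,2]-t[2]<z+.006)]
    if len(s): print(round(z,3),len(s),s.min(0)[:2].round(3),s.max(0)[:2].round(3))
E
python3 tip.py
```

```text
[ 0.42760165 -0.06231364  0.08064577] -0.002534055789559794 [ 0.46124252 -1.52530196  0.65421221] lowest rel TCP [0.0251 0.027  0.0284 0.0285 0.03   0.0307 0.0314 0.0315 0.0317 0.032
 0.0322 0.0332]
0.022 2 [ 0.417 -0.065] [ 0.42  -0.062]
0.028 11 [ 0.414 -0.063] [ 0.433 -0.05 ]
0.034 18 [ 0.411 -0.062] [ 0.437 -0.049]
```

drive_tool(motion=[[[0,0,0,0,0,0],[0,0,0,0,0,0],[0,0,0,0,0,0],[0,0,0,0,0,0],[0,0,0,0,0,0],[0,0,0,0,0,0],[0,0,0,0,0,0],[0,0,0,0,0,0]]], hand=0.5)

```text
time: 10.5
ee_pos: [0.4284, -0.0624, 0.0817]
orientation: [0.0, 0.839, 0.545, 0.0]
force: [-0.5, 0.3, -0.3]
grip_width: 0.75
grip_force: 0.0
```

```bash
python3 tip.py; python3 - <<'E'
from h import *
im,d=snap('side')
cv2.imwrite('pics/s5c.png',cv2.resize(im[100:200,200:310],None,fx=6,fy=6,interpolation=2))
E
```

```text
[ 0.42840521 -0.06243762  0.08165209] 0.7500218774314186 [-0.47708819  0.25948081 -0.30659669] lowest rel TCP [0.0316 0.0325 0.0325 0.0328 0.0343 0.0349 0.0349 0.0351 0.0353 0.0357
 0.0363 0.0367]
0.028 4 [ 0.391 -0.083] [ 0.458 -0.048]
0.034 20 [ 0.386 -0.086] [ 0.466 -0.035]
```

View pics/s5c.png

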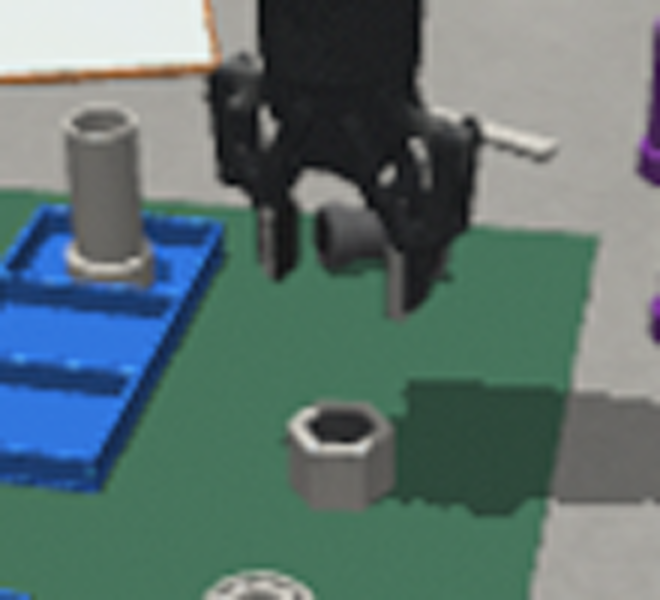

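The picture shows the fingertips well above the nut (crop (280,275) and (400,315)). In depth they lie about 25 mm (shut) to 31 mm (64 mm open) behind the reported TCP, so I have to go that much lower. I go down to TCP −0.017 and close.

drive_tool(motion=[[[0,0,20,0,0,0],[0,0,40,0,0,0],[0,0,58,0,0,0],[0,0,72,0,0,0],[0,0,84,0,0,0],[0,0,92,0,0,0],[0,0,97,0,0,0],[0,0,99,0,0,0]]])

```text
time: 11.27
ee_pos: [0.4281, -0.0624, -0.0179]
orientation: [-0.0, 0.839, 0.545, -0.0]
force: [-0.5, -0.1, 0.6]
grip_width: 0.748
grip_force: 0.0
```

drive_tool(motion=[[[0,0,0,0,0,0],[0,0,0,0,0,0],[0,0,0,0,0,0],[0,0,0,0,0,0],[0,0,0,0,0,0],[0,0,0,0,0,0],[0,0,0,0,0,0],[0,0,0,0,0,0]]], hand=-1)

```text
time: 11.93
ee_pos: [0.429, -0.0625, -0.0167]
orientation: [0.0, 0.839, 0.545, 0.0]
force: [0.0, -0.6, 6.3]
grip_width: 0.529
grip_force: 52.3
```

```bash
python3 g.py .604 -.08 .04 88,.604 -.08 -.012 88; python3 - <<'E'
from h import *
im,d=snap('side')
cv2.imwrite('pics/s6c.png',cv2.resize(im[100:200,200:310],None,fx=6,fy=6,interpolation=2))
E
```

```text
t 11.93 pos [ 0.429  -0.0625 -0.0167] psi 66.0 tilt 0.07 w 0.529 gf 52.251566648483276 F [ 0.  -0.6  6.3] j7 -0.47
.604 -.08 .04 88 -> [ 55.2 167.  -56.5] [  0.1  -0.  -22. ]
.604 -.08 -.012 88 -> [ 55.2 167.   -4.5] [  0.1  -0.  -22. ]
```

View pics/s6c.png

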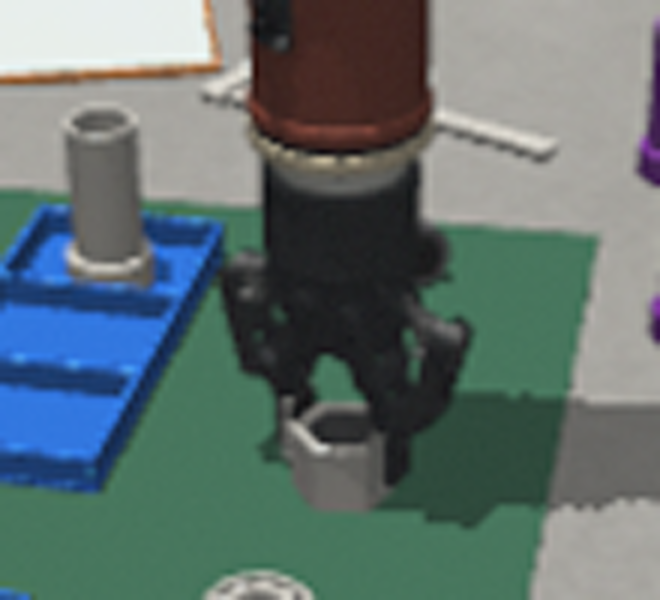

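The nut is gripped across its flats (opening 45 mm, crop (335,450)). I carry it to the +y compartment of tray3.

drive_tool(motion=[[[0,0,-20,0,0,0],[0,5,-45,0,0,0],[10,35,-55,0,0,-5],[22,72,-55,0,0,-10],[35,108,-55,0,0,-15],[48,144,-55,0,0,-20],[55,167,-55,0,0,-22],[55,167,-50,0,0,-22]]])

```text
time: 12.65
ee_pos: [0.608, -0.0805, 0.0329]
orientation: [0.001, 0.719, 0.695, 0.002]
force: [-1.7, 0.1, -2.3]
grip_width: 0.533
grip_force: 52.6
```

drive_tool(motion=[[[0,0,10,0,0,0],[0,0,20,0,0,0],[0,0,30,0,0,0],[0,0,38,0,0,0],[0,0,42,0,0,0],[0,0,45,0,0,0],[0,0,45,0,0,0],[0,0,45,0,0,0]]])

```text
time: 13.32
ee_pos: [0.6034, -0.0801, -0.0121]
orientation: [0.0, 0.719, 0.695, 0.0]
force: [-0.5, 0.2, -3.2]
grip_width: 0.529
grip_force: 52.6
```

```bash
python3 g.py .604 -.08 -.0135 88
```

```text
t 13.32 pos [ 0.6034 -0.0801 -0.0121] psi 88.0 tilt 0.04 w 0.529 gf 52.554160952568054 F [-0.5  0.2 -3.2] j7 -0.16
.604 -.08 -.0135 88 -> [0.1 0.6 1.4] [ 0.  0. -0.]
```

drive_tool(motion=[[[0,0,0.5,0,0,0],[0,0,1,0,0,0],[0,0,1.2,0,0,0],[0,0,1.2,0,0,0],[0,0,1.2,0,0,0],[0,0,1.2,0,0,0],[0,0,1.2,0,0,0],[0,0,1.2,0,0,0]]])

```text
time: 13.98
ee_pos: [0.6036, -0.0802, -0.0126]
orientation: [0.0, 0.719, 0.695, 0.0]
force: [-3.6, 0.9, 6.3]
grip_width: 0.527
grip_force: 53.9
```

drive_tool(motion=[[[0,0,0,0,0,0],[0,0,0,0,0,0],[0,0,0,0,0,0],[0,0,0,0,0,0],[0,0,-10,0,0,0],[0,0,-35,0,0,0],[0,0,-65,0,0,0],[0,0,-90,0,0,0]]], hand=0.35)

```text
time: 14.65
ee_pos: [0.6035, -0.0799, 0.0787]
orientation: [0.0, 0.719, 0.695, 0.0]
force: [0.3, 0.6, -0.2]
grip_width: 0.676
grip_force: 0.0
```

```bash
python3 g.py .443 .068 .05 90,.443 .068 -.026 90; python3 - <<'E'
from h import *
im,d=snap('side'); W=cloud('side',d); w=W.reshape(-1,3)
q=w[(np.hypot(w[:,0]-.604,w[:,1]+.08)<.035)&(w[:,2]>.025)&(w[:,2]<.06)]; print('nut',len(q),q.min(0),q.max(0))
for r in nets.spot_point('side','bearing')[:2]: print(r)
E
```

```text
t 14.65 pos [ 0.6035 -0.0799  0.0787] psi 88.0 tilt 0.04 w 0.676 gf 0.0 F [ 0.3  0.6 -0.2] j7 -0.12
.443 .068 .05 90 -> [ 142.2 -165.5   28.6] [ 0. -0. -2.]
.443 .068 -.026 90 -> [ 142.2 -165.6  104.6] [ 0. -0. -2.]
nut 173 [ 0.57570759 -0.10799837  0.02500252] [ 0.62443174 -0.05359755  0.04377511]
{'position': [0.4421, 0.0703, 0.0039], 'score': 0.57}
```

drive_tool(motion=[[[20,-24,0,0,0,0],[42,-48,0,0,0,0],[64,-74,0,0,0,0],[88,-101,0,0,0,-1],[110,-128,10,0,0,-2],[130,-151,20,0,0,-2],[142,-165,30,0,0,-2],[142,-165,40,0,0,-2]]], hand=0.65)

```text
time: 15.42
ee_pos: [0.4406, 0.0701, 0.0362]
orientation: [0.0, 0.706, 0.709, -0.0]
force: [-0.4, 0.3, 0.2]
grip_width: 0.829
grip_force: 0.0
```

drive_tool(motion=[[[0,0,15,0,0,0],[0,0,30,0,0,0],[0,0,43,0,0,0],[0,0,52,0,0,0],[0,0,58,0,0,0],[0,0,61,0,0,0],[0,0,62,0,0,0],[0,0,62,0,0,0]]])

```text
time: 16.08
ee_pos: [0.4436, 0.0676, -0.0254]
orientation: [0.0, 0.707, 0.707, 0.0]
force: [0.8, -1.3, -0.2]
grip_width: 0.821
grip_force: 0.0
```

```bash
python3 g.py .443 .068 -.026 90; python3 - <<'E'
from h import *
im,d=snap('side')
cv2.imwrite('pics/s7c.png',cv2.resize(im[140:240,190:290],None,fx=6,fy=6,interpolation=2))
E
```

```text
t 16.08 pos [ 0.4436  0.0676 -0.0254] psi 90.0 tilt 0.01 w 0.821 gf 0.0 F [ 0.8 -1.3 -0.2] j7 -0.41
.443 .068 -.026 90 -> [ 0.4 -0.6  0.6] [ 0. -0. -0.]
```

View pics/s7c.png

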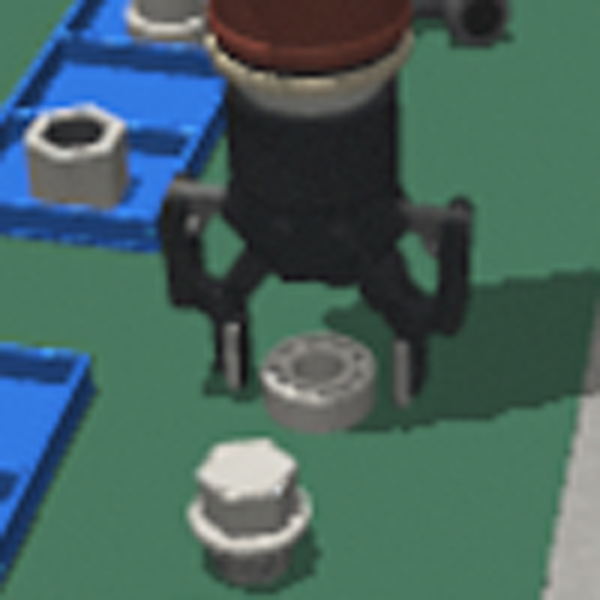

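The nut stands in its compartment (crop (78,155)). The fingers straddle the bearing at (318,380), with tips a few mm above the bench. Closing.

drive_tool(motion=[[[0,0,0,0,0,0],[0,0,0,0,0,0],[0,0,0,0,0,0],[0,0,0,0,0,0],[0,0,0,0,0,0],[0,0,0,0,0,0],[0,0,0,0,0,0],[0,0,0,0,0,0]]], hand=-1, newtons=50)

```text
time: 16.8
ee_pos: [0.444, 0.0676, -0.0245]
orientation: [0.001, 0.707, 0.707, 0.0]
force: [-3.7, -0.5, 10.8]
grip_width: 0.594
grip_force: 49.9
```

```bash
python3 g.py .601 -.164 .03 88
```

```text
t 16.8 pos [ 0.444   0.0676 -0.0245] psi 90.0 tilt 0.07 w 0.594 gf 49.908953066915274 F [-3.7 -0.5 10.8] j7 -0.41
.601 -.164 .03 88 -> [-231.5  157.1  -54.2] [0.1 0.  2. ]
```

drive_tool(motion=[[[0,0,-20,0,0,0],[0,0,-50,0,0,0],[-25,17,-70,0,0,0],[-55,37,-70,0,0,0],[-85,58,-70,0,0,0],[-115,78,-70,0,0,0],[-145,98,-70,0,0,1],[-175,119,-70,0,0,2]]])

```text
time: 17.47
ee_pos: [0.5629, -0.1093, 0.0446]
orientation: [0.0, 0.72, 0.694, -0.0]
force: [0.3, 1.5, -1.7]
grip_width: 0.59
grip_force: 53.0
```

```bash
python3 g.py .601 -.164 -.019 88
```

```text
t 17.47 pos [ 0.5629 -0.1093  0.0446] psi 87.9 tilt 0.02 w 0.59 gf 52.99748411402106 F [ 0.3  1.5 -1.7] j7 -0.06
.601 -.164 -.019 88 -> [-53.3  40.1  63.7] [ 0.   0.  -0.1]
```

drive_tool(motion=[[[-27,20,0,0,0,0],[-53,40,0,0,0,0],[-53,40,5,0,0,0],[-53,40,15,0,0,0],[-53,40,30,0,0,0],[-53,40,44,0,0,0],[-53,40,52,0,0,0],[-53,40,56,0,0,0]]])

```text
time: 18.13
ee_pos: [0.599, -0.1607, -0.0135]
orientation: [-0.001, 0.719, 0.695, -0.001]
force: [-0.6, -0.9, -1.3]
grip_width: 0.591
grip_force: 53.0
```

drive_tool(motion=[[[0,0,2,0,0,0],[0,0,4,0,0,0],[0,0,6,0,0,0],[0,0,7,0,0,0],[0,0,7.5,0,0,0],[0,0,7.5,0,0,0],[0,0,7.5,0,0,0],[0,0,7.5,0,0,0]]])

```text
time: 18.8
ee_pos: [0.6006, -0.1619, -0.0188]
orientation: [0.0, 0.719, 0.695, 0.0]
force: [-0.1, -0.4, -0.7]
grip_width: 0.591
grip_force: 53.0
```

```bash
python3 g.py .601 -.164 -.0205 88; python3 - <<'E'
from h import *
im,d=snap('side')
cv2.imwrite('pics/s8c.png',cv2.resize(im[80:200,150:270],None,fx=5,fy=5,interpolation=2))
E
```

```text
t 18.8 pos [ 0.6006 -0.1619 -0.0188] psi 88.0 tilt 0.02 w 0.591 gf 53.01944782957435 F [-0.1 -0.4 -0.7] j7 -0.02
.601 -.164 -.0205 88 -> [-2.1  0.4  1.7] [ 0.  0. -0.]
```

View pics/s8c.png

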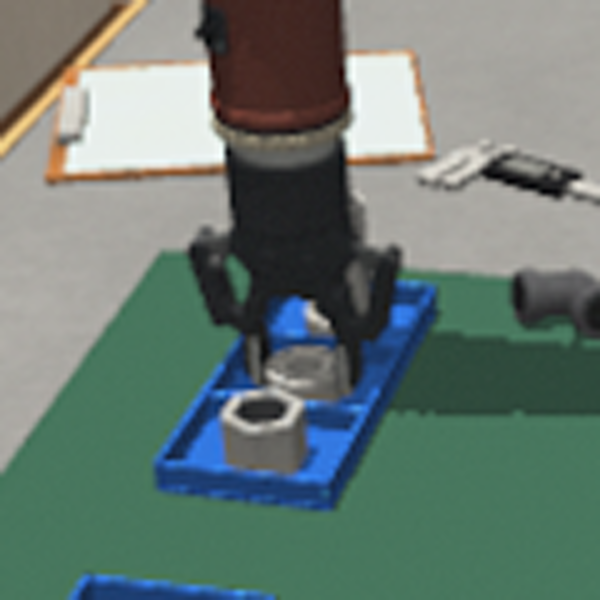

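The bearing hangs level in the middle compartment at crop (305,370). I lower the last bit, release gently and rise.

drive_tool(motion=[[[0,0,0.5,0,0,0],[0,0,1,0,0,0],[0,0,1.5,0,0,0],[0,0,1.8,0,0,0],[0,0,1.8,0,0,0],[0,0,1.8,0,0,0],[0,0,1.8,0,0,0],[0,0,1.8,0,0,0]]])

```text
time: 19.52
ee_pos: [0.6006, -0.1618, -0.0203]
orientation: [0.0, 0.719, 0.695, -0.0]
force: [-3.8, 0.7, 6.2]
grip_width: 0.592
grip_force: 53.7
```

drive_tool(motion=[[[0,0,0,0,0,0],[0,0,0,0,0,0],[0,0,0,0,0,0],[0,0,0,0,0,0],[0,0,-10,0,0,0],[0,0,-35,0,0,0],[0,0,-65,0,0,0],[0,0,-100,0,0,0]]], hand=0.4)

```text
time: 20.18
ee_pos: [0.5995, -0.1614, 0.0797]
orientation: [-0.001, 0.719, 0.695, -0.0]
force: [0.9, -1.1, -1.0]
grip_width: 0.698
grip_force: 0.0
```

```bash
python3 g.py .4475 .182 .09 77,.4475 .182 .004 77; python3 - <<'E'
from h import *
im,d=snap('side'); W=cloud('side',d); w=W.reshape(-1,3)
for n,x,y in [('bearing',.601,-.162)]:
    q=w[(np.hypot(w[:,0]-x,w[:,1]-y)<.033)&(w[:,2]>.014)&(w[:,2]<.06)]; print(n,len(q),q.min(0),q.max(0))
E
```

```text
t 20.18 pos [ 0.5995 -0.1614  0.0797] psi 88.0 tilt 0.14 w 0.698 gf 0.0 F [ 0.9 -1.1 -1. ] j7 0.02
.4475 .182 .09 77 -> [ 338.  -163.8   -9.7] [-0.1 -0.  11. ]
.4475 .182 .004 77 -> [ 337.9 -163.6   76.3] [-0.1 -0.  11. ]
bearing 130 [ 0.57216596 -0.18727058  0.01426151] [ 0.62267557 -0.13432818  0.02805772]
```

drive_tool(motion=[[[32,-16,0,0,0,1],[66,-32,0,0,0,2],[100,-49,0,0,0,4],[134,-65,0,0,0,5],[168,-81,0,0,0,6],[202,-98,0,0,0,8],[236,-114,0,0,0,10],[270,-130,0,0,0,11]]], hand=0.65)

```text
time: 20.9
ee_pos: [0.4793, 0.1141, 0.0799]
orientation: [0.001, 0.783, 0.622, 0.0]
force: [0.9, 1.0, -0.2]
grip_width: 0.825
grip_force: 0.0
```

```bash
python3 g.py .4475 .183 .006 77; python3 - <<'E'
from h import *
im,d=snap('side'); W=cloud('side',d); w=W.reshape(-1,3)
for n,x,y in [('plug',.4475,.183),('short',.444,.289)]:
    q=w[(np.hypot(w[:,0]-x,w[:,1]-y)<.04)&(w[:,2]>.044)&(w[:,2]<.063)]; print(n,len(q),q.min(0),q.max(0))
E
```

```text
t 20.9 pos [0.4793 0.1141 0.0799] psi 76.9 tilt 0.08 w 0.825 gf 0.0 F [ 0.9  1.  -0.2] j7 -0.64
.4475 .183 .006 77 -> [ 59.9 -46.7  73.9] [ 0.1 -0.  -0.1]
plug 150 [0.42907798 0.15966168 0.04410694] [0.46728425 0.2014431  0.05456265]
short 184 [0.42333125 0.27120182 0.04400435] [0.4624847  0.31080161 0.05960067]
```

drive_tool(motion=[[[30,-23,0,0,0,0],[55,-43,0,0,0,0],[59,-46,10,0,0,0],[59,-46,30,0,0,0],[59,-46,50,0,0,0],[59,-46,65,0,0,0],[59,-46,73,0,0,0],[59,-46,73,0,0,0]]])

```text
time: 21.62
ee_pos: [0.4476, 0.1799, 0.0049]
orientation: [-0.001, 0.783, 0.623, -0.001]
force: [-0.2, 0.4, 1.2]
grip_width: 0.822
grip_force: 0.0
```

drive_tool(motion=[[[0,0,0,0,0,0],[0,0,0,0,0,0],[0,0,0,0,0,0],[0,0,0,0,0,0],[0,0,0,0,0,0],[0,0,0,0,0,0],[0,0,0,0,0,0],[0,0,0,0,0,0]]], hand=-1, newtons=50)

```text
time: 22.28
ee_pos: [0.4494, 0.1806, 0.0075]
orientation: [0.001, 0.783, 0.622, 0.001]
force: [-0.8, -0.5, 5.4]
grip_width: 0.407
grip_force: 49.3
```

```bash
python3 g.py .606 .122 .06 90,.606 .122 .011 90;  python3 - <<'E'
from h import *
im,d=snap('side')
cv2.imwrite('pics/s9c.png',cv2.resize(im[150:290,130:270],None,fx=4.2,fy=4.2,interpolation=2))
E
```

```text
t 22.28 pos [0.4494 0.1806 0.0075] psi 77.0 tilt 0.12 w 0.407 gf 49.273823741823435 F [-0.8 -0.5  5.4] j7 -0.87
.606 .122 .06 90 -> [-21.8 165.9 -52.2] [  0.1  -0.  -13. ]
.606 .122 .011 90 -> [-21.9 165.8  -3.2] [  0.1  -0.  -13. ]
```

View pics/s9c.png

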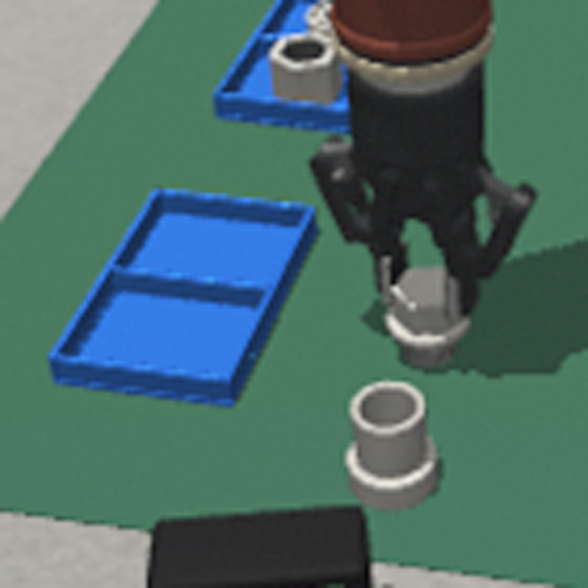

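The plug head is gripped (crop (425,300), opening 35 mm), and tray2 is empty at (180,300). I carry the plug to its −y compartment.

drive_tool(motion=[[[0,0,-20,0,0,0],[0,8,-45,0,0,0],[-5,40,-52,0,0,-3],[-10,77,-52,0,0,-6],[-15,113,-52,0,0,-9],[-20,145,-52,0,0,-12],[-22,166,-52,0,0,-13],[-22,166,-47,0,0,-13]]])

```text
time: 23.0
ee_pos: [0.61, 0.1183, 0.0541]
orientation: [0.001, 0.709, 0.706, 0.001]
force: [-1.2, 0.2, -2.0]
grip_width: 0.409
grip_force: 51.6
```

drive_tool(motion=[[[0,0,10,0,0,0],[0,0,20,0,0,0],[0,0,29,0,0,0],[0,0,36,0,0,0],[0,0,40,0,0,0],[0,0,42,0,0,0],[0,0,42,0,0,0],[0,0,42,0,0,0]]])

```text
time: 23.67
ee_pos: [0.6048, 0.1221, 0.0116]
orientation: [-0.0, 0.707, 0.707, -0.0]
force: [-3.2, 0.3, 4.3]
grip_width: 0.412
grip_force: 52.2
```

drive_tool(motion=[[[0,0,0.5,0,0,0],[0,0,1,0,0,0],[0,0,1.5,0,0,0],[0,0,1.5,0,0,0],[0,0,1.5,0,0,0],[0,0,1.5,0,0,0],[0,0,1.5,0,0,0],[0,0,1.5,0,0,0]]])

```text
time: 24.33
ee_pos: [0.605, 0.1221, 0.0114]
orientation: [0.0, 0.707, 0.707, -0.0]
force: [-9.4, -1.9, 17.4]
grip_width: 0.409
grip_force: 53.8
```

```bash
python3 g.py .606 .122 .011 90
```

```text
t 24.33 pos [0.605  0.1221 0.0114] psi 90.0 tilt 0.02 w 0.409 gf 53.80171621218324 F [-9.4 -1.9 17.4] j7 -0.5
.606 .122 .011 90 -> [-0.1  1.   0.4] [0. 0. 0.]
```

On the floor (17 N). I back off 1 mm, then release and rise.

drive_tool(motion=[[[0,0,-1,0,0,0],[0,0,-1,0,0,0],[0,0,-1,0,0,0],[0,0,-1,0,0,0],[0,0,-1,0,0,0],[0,0,-1,0,0,0],[0,0,-1,0,0,0],[0,0,-1,0,0,0]]])

```text
time: 25.0
ee_pos: [0.6054, 0.1221, 0.0115]
orientation: [0.0, 0.707, 0.707, 0.0]
force: [-4.3, -0.1, 8.9]
grip_width: 0.406
grip_force: 52.8
```

drive_tool(motion=[[[0,0,0,0,0,0],[0,0,0,0,0,0],[0,0,0,0,0,0],[0,0,0,0,0,0],[0,0,-10,0,0,0],[0,0,-30,0,0,0],[0,0,-55,0,0,0],[0,0,-80,0,0,0]]], hand=0.4)

```text
time: 25.67
ee_pos: [0.6049, 0.1217, 0.0919]
orientation: [-0.0, 0.707, 0.707, -0.0]
force: [-0.3, 0.2, 1.1]
grip_width: 0.7
grip_force: 0.0
```

```bash
python3 g.py .444 .29 .085 90,.444 .29 .005 90;python3 - <<'E'
from h import *
im,d=snap('side'); W=cloud('side',d); w=W.reshape(-1,3)
for n,x,y in [('plug',.605,.122),('short',.444,.29)]:
    q=w[(np.hypot(w[:,0]-x,w[:,1]-y)<.04)&(w[:,2]>.044)&(w[:,2]<.065)]; print(n,len(q),q.min(0),q.max(0))
E
```

```text
t 25.67 pos [0.6049 0.1217 0.0919] psi 90.0 tilt 0.04 w 0.7 gf 0.0 F [-0.3  0.2  1.1] j7 -0.45
.444 .29 .085 90 -> [ 168.3 -160.8    7. ] [-0. -0.  0.]
.444 .29 .005 90 -> [ 168.3 -160.8   87. ] [-0. -0.  0.]
plug 148 [0.58464104 0.09979392 0.04414287] [0.62145329 0.14394568 0.05881675]
short 181 [0.42363316 0.27013023 0.0440007 ] [0.46215145 0.31049139 0.05957636]
```

drive_tool(motion=[[[25,-24,0,0,0,0],[52,-50,0,0,0,0],[79,-76,0,0,0,0],[106,-101,0,0,0,0],[133,-127,0,0,0,0],[155,-148,0,0,0,0],[168,-161,0,0,0,0],[168,-161,10,0,0,0]]], hand=0.65)

```text
time: 26.38
ee_pos: [0.4419, 0.2945, 0.083]
orientation: [0.0, 0.705, 0.709, 0.002]
force: [0.3, 0.7, 1.2]
grip_width: 0.827
grip_force: 0.0
```

drive_tool(motion=[[[0,0,15,0,0,0],[0,0,32,0,0,0],[0,0,49,0,0,0],[0,0,62,0,0,0],[0,0,71,0,0,0],[0,0,76,0,0,0],[0,0,77,0,0,0],[0,0,77,0,0,0]]])

```text
time: 27.05
ee_pos: [0.4445, 0.2898, 0.0038]
orientation: [-0.0, 0.707, 0.707, 0.0]
force: [-0.0, -0.9, 0.2]
grip_width: 0.822
grip_force: 0.0
```

drive_tool(motion=[[[0,0,0,0,0,0],[0,0,0,0,0,0],[0,0,0,0,0,0],[0,0,0,0,0,0],[0,0,0,0,0,0],[0,0,0,0,0,0],[0,0,0,0,0,0],[0,0,0,0,0,0]]], hand=-1, newtons=50)

```text
time: 27.72
ee_pos: [0.4449, 0.2899, 0.0047]
orientation: [0.0, 0.707, 0.707, 0.001]
force: [-0.5, -1.3, 6.1]
grip_width: 0.456
grip_force: 49.6
```

```bash
python3 g.py .607 .206 .055 90
```

```text
t 27.72 pos [0.4449 0.2899 0.0047] psi 90.0 tilt 0.08 w 0.456 gf 49.57567423582077 F [-0.5 -1.3  6.1] j7 -0.9
.607 .206 .055 90 -> [-83.9 162.2 -50.2] [ 0.1 -0.  -0. ]
```

drive_tool(motion=[[[0,0,-20,0,0,0],[-4,8,-45,0,0,0],[-20,38,-52,0,0,0],[-38,73,-52,0,0,0],[-56,108,-52,0,0,0],[-74,142,-52,0,0,0],[-84,162,-52,0,0,0],[-84,162,-47,0,0,0]]])

```text
time: 28.38
ee_pos: [0.6116, 0.2004, 0.0509]
orientation: [0.002, 0.71, 0.705, 0.001]
force: [-0.6, 0.1, -2.9]
grip_width: 0.456
grip_force: 51.5
```

drive_tool(motion=[[[0,0,10,0,0,0],[0,0,20,0,0,0],[0,0,29,0,0,0],[0,0,36,0,0,0],[0,0,40,0,0,0],[0,0,41.5,0,0,0],[0,0,41.5,0,0,0],[0,0,41.5,0,0,0]]])

```text
time: 29.05
ee_pos: [0.6064, 0.2059, 0.0094]
orientation: [0.0, 0.707, 0.707, 0.0]
force: [0.2, 0.2, -4.0]
grip_width: 0.459
grip_force: 51.5
```

```bash
python3 g.py .607 .206 .009 90
```

```text
t 29.05 pos [0.6064 0.2059 0.0094] psi 90.0 tilt 0.04 w 0.459 gf 51.53629928827286 F [ 0.2  0.2 -4. ] j7 -0.64
.607 .206 .009 90 -> [0.1 0.6 0.4] [ 0. -0.  0.]
```

drive_tool(motion=[[[0,0,0.5,0,0,0],[0,0,1,0,0,0],[0,0,1.3,0,0,0],[0,0,1.3,0,0,0],[0,0,1.3,0,0,0],[0,0,1.3,0,0,0],[0,0,1.3,0,0,0],[0,0,1.3,0,0,0]]])

```text
time: 29.72
ee_pos: [0.6067, 0.2057, 0.0088]
orientation: [0.0, 0.707, 0.707, 0.0]
force: [-2.4, -0.8, 5.3]
grip_width: 0.453
grip_force: 52.3
```

drive_tool(motion=[[[0,0,0,0,0,0],[0,0,0,0,0,0],[0,0,0,0,0,0],[0,0,0,0,0,0],[0,0,-10,0,0,0],[0,0,-35,0,0,0],[0,0,-70,0,0,0],[0,0,-110,0,0,0]]], hand=0.4)

```text
time: 30.38
ee_pos: [0.605, 0.2053, 0.1182]
orientation: [-0.001, 0.707, 0.707, -0.001]
force: [1.6, 0.2, -0.2]
grip_width: 0.698
grip_force: 0.0
```

drive_tool(motion=[[[0,-20,-20,0,0,0],[0,-50,-40,0,0,0],[0,-80,-60,0,0,0],[0,-110,-60,0,0,0],[0,-130,-60,0,0,0],[0,-130,-60,0,0,0],[0,-130,-60,0,0,0],[0,-130,-60,0,0,0]]])

```text
time: 31.05
ee_pos: [0.477, 0.2054, 0.1785]
orientation: [0.0, 0.707, 0.707, 0.0]
force: [1.3, 0.8, -1.1]
grip_width: 0.697
grip_force: 0.0
```

```bash
python3 g.py; python3 - <<'E'
from h import *
im,d=snap('side'); W=cloud('side',d); w=W.reshape(-1,3)
for n,x,y in [('long',.598,-.248),('bearing',.601,-.162),('nut',.604,-.08),('plug',.605,.122),('short',.606,.206)]:
    q=w[(np.hypot(w[:,0]-x,w[:,1]-y)<.034)&(w[:,2]>.016)&(w[:,2]<.12)]; print(n,len(q),q.min(0).round(3),q.max(0).round(3))
cv2.imwrite('pics/s10c.png',cv2.resize(im[90:270,110:310],None,fx=3.3,fy=3.3,interpolation=2))
E
```

```text
t 31.05 pos [0.477  0.2054 0.1785] psi 90.0 tilt 0.07 w 0.697 gf 0.0 F [ 1.3  0.8 -1.1] j7 -0.57
long 17 [ 0.589 -0.232  0.016] [ 0.616 -0.218  0.026]
bearing 125 [ 0.571 -0.19   0.017] [ 0.622 -0.135  0.029]
nut 156 [ 0.576 -0.108  0.016] [ 0.623 -0.052  0.044]
plug 284 [0.579 0.1   0.016] [0.628 0.147 0.059]
short 400 [0.579 0.185 0.016] [0.627 0.233 0.064]
```

View pics/s10c.png

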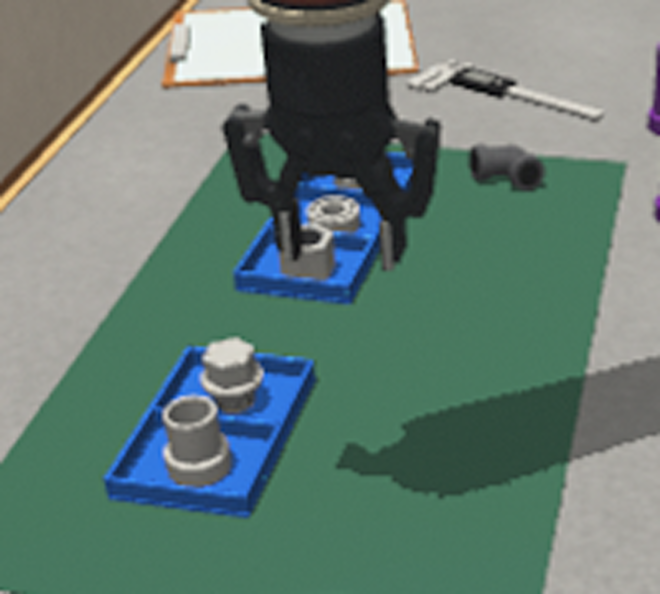

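The plug (232,375) and short sleeve (195,440) stand in tray2. The bearing (333,212) and nut (308,255) stand in tray3, and the long sleeve's foot shows in the far compartment at (347,182). The elbow and caliper look unmoved and nothing touches the robot, so I hand the job in.

```bash
python3 -c "
from cell import env; print(env.job_done())"
```

```text
the job is handed in; nothing more can be done
None
```

I put all five parts upright in their own compartments of the right trays and handed the job in at about 31 s; no verdict came back, and in the last picture the gripper hid all of the long sleeve but its foot.

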